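# Even out two portions on the balance

## Task

Share the four sealed pots between the two pans of the balance so that both sides weigh the same and the pans sit level: the one leaning in the sloped stand has to go on as well, and pots have to be moved across. Set them down gently, each standing upright on a pan and not on another pot, and leave everything else on the table where it is.

Things in the scene. Friction and masses are not known exactly. Their poses are not given: they have to be found in the camera images.
- pan_left_top (a point): centre of the upper face of the left pan (at the balance's +y end); the pan is a level rectangular steel tray, 190 along x and 120 along y inside, with a rim 5 high; x and y are along its sides, y along the beam; the pan stays level as the beam tilts, top face about 100 above the table when balanced, up to 12 higher or lower otherwise
- pan_right_top (a point): centre of the upper face of the right pan (at the balance's -y end); the pan is a level rectangular steel tray, 190 along x and 120 along y inside, with a rim 5 high; x and y are along its sides, y along the beam; the pan stays level as the beam tilts, top face about 100 above the table when balanced, up to 12 higher or lower otherwise
- pan_left: the left pan as a body; its origin is its pivot on the beam, 45 below the pan's upper face
- pan_right: the right pan as a body; its origin is its pivot on the beam, 45 below the pan's upper face
- beam (a joint): tilt of the balance beam, rad: 0 is level, positive with the left pan up, negative with the right pan up, stops at -0.1 and 0.1; a difference of 60 g or more between the pans sends it to the stop, 10 g tilts it about 0.02. 
- big_a_center (a point): sealed rigid brown pot with white lid (large), a cylinder 46 in diameter and 60 tall, about 120 g; this point is its centre, half-way up; z is its axis, base to lid; starts on one of the pans
- big_b_center (a point): sealed rigid brown pot with white lid (large), a cylinder 46 in diameter and 60 tall, about 120 g; this point is its centre, half-way up; z is its axis, base to lid; starts leaning in the sloped stand
- small_a_center (a point): sealed rigid white pot with green lid (small), a cylinder 46 in diameter and 42 tall, about 60 g; this point is its centre, half-way up; z is its axis, base to lid; starts on the same pan as the first large pot, in one row along the pan's x
- small_b_center (a point): sealed rigid white pot with green lid (small), a cylinder 46 in diameter and 42 tall, about 60 g; this point is its centre, half-way up; z is its axis, base to lid; starts on that same pan
- stand_seat (a point): middle of the seat of the fixed sloped stand (130 by 120 on the table), where the leaning pot's base rests, 85 above the table; axes are the stand's upright frame (z up). The seat is inclined 0.70 rad (40 degrees): the pot's axis leans from vertical towards the stand's -x, roughly towards the robot
- stand: the stand; origin on the table under the seat. An orange lip 16 high holds the pot at its lower (-x) side, two orange cheeks 12 high, 4 thick and 3 clear of the pot stand at its +y and -y sides (heights square to the seat); draw the pot out along its own axis
- balance: the fixed balance; origin on the table under the beam's pivot; y runs along the beam to the left pan (pan centres 115 either side). Between the pans, 22 towards +x, stands a black dial plate 50 wide with its top 128 above the table
- big_a: the same pot as big_a_center, as a body; origin at the centre of its underside
- big_b: the same pot as big_b_center, as a body; origin at the centre of its underside
- small_a: the same pot as small_a_center, as a body; origin at the centre of its underside
- small_b: the same pot as small_b_center, as a body; origin at the centre of its underside
- shaker: bystander: white shaker with green cap, diameter 44, 110 tall, stands just behind the balance; origin at the centre of its underside
- jar: bystander: low amber jar with red lid, diameter 52, 55 tall, stands just in front of the balance; origin at the centre of its underside
- bowl_a: bystander: open brown bowl, diameter 140, 60 tall; origin at the centre of its underside
- bowl_b: bystander: open brown bowl, diameter 140, 60 tall; origin at the centre of its underside
- plate: bystander: white plate, diameter 200, 22 tall; origin at the centre of its underside
- spatula: bystander: spatula lying flat, 240 long (its long axis is its own x)
- cup: bystander: open blue cup, diameter 72, 90 tall; origin at the centre of its underside

How it is judged:
By the outcome, as a careful person would: the job done as asked, in the order asked, and still so for the second after the job is handed in, with the robot touching nothing.
It also fails if it takes over 61 s, if anything falls off the work surface, if the arm or the gripper's body presses on something with over 40 N, if the wrist force passes 120 N, or if a joint passes its speed limit or range.

## Robot

A 6-joint arm with a two-finger parallel gripper is mounted at the origin on the work surface. World frame = base frame: x ahead of the robot, y to its left, z up, the work surface at z = 0. Lengths are in m, angles in rad, forces in N, time in s.
With the tool pointing down it reaches from about 0.3 to 0.775 m from the base axis. Payload 14.6 kg.
Tool frame: the origin (TCP) lies at the very end of the fingers, on their centre line; the grasp point (between the pads) lies 19 mm behind it (ctrl.hold_point_z is the distance from the TCP to the grasp point, in m); x points along the fingers, y is the direction in which the jaws open and shut, and the axes are right-handed (so a half turn about x gives the same grasp; the last joint's range is limited). The gripper opens to 94 mm and grips with 3 to 60 N. Pads are 16 mm wide; open, the fingers measure 119 mm over their backs; the gripper's body (75 mm by 177 mm) begins 78 mm behind the grasp point.
Start: joints at [1.248, 0.3, 1.521, -0, 1.321, -0.067], TCP at [0.139, 0.532, 0.205] pointing down, gripper open.
Joint ranges: [-3.03, 3.03], [-0.79, 2.21], [0.23, 2.52], [-1.04, 4.18], [0, 3.07], [-2.55, 2.55]. Speed limits (rad/s): [2.22, 2.22, 2.57, 3.14, 3.14, 3.14].

## Interface

Orientations are given as [roll, pitch, yaw] about the fixed x, y, z axes, in that order (R = Rz(yaw) Ry(pitch) Rx(roll)).
In Python, from station import get_obs, camera, ticket, ctrl gives the robot as it stands.
- The arm moves only by the tool step_arm, never from a script. Its argument "motion" is a list that holds one entry, the list of rows, each a list of 6 numbers: the shift along the tool's x, y, z in m, then the turn, a rotation vector about the tool's x, y, z in degrees. A call has 1 to 12 rows; each row shifts and turns the commanded pose from where the row before left it, along the tool's axes as they then stand; what a row does not reach is not made up. A row lasts 1/8 s, in which the tool goes at most 62.5 mm and 10.7 degrees, less where a joint would pass 70% of its speed; a pose out of reach is approached as far as the arm can. A call is refused whole if a number of a shift passes 0.0625 or a number of a turn 10.7, either way. A call with a gripper value outside its range is refused whole. "fingers" is the finger opening in m, from 0 to 0.094, set as the call begins (left out, the last holds). The fingers move at their own pace and stop on an object; "squeeze" is the grip in N (left out, the last holds). Time passes only in rows, so rows that do not move let the fingers close. It gives the time, the measured TCP pose, the force and the opening at its end, in the units of the state.
- get_obs(): the state, without advancing time (a new reading comes with each control period).
- camera(name): name is "scene" or "top" or "wrist"; returns a dict with "pixels" (400x640x3 uint8, red, green, blue), "fx", "fy", "cx", "cy" (pixels), "k1" (the pictures are not rectified: a ray, as slopes to the right and down, at radius r is drawn at 1 + k1 r^2 times it, then the intrinsics apply), "extrinsics" (4x4, takes a point from world to camera coordinates); the wrist camera has in their place "T_tool_cam" (4x4, takes a point from camera to tool coordinates, whose origin is the TCP and whose axes are the tool frame's). Camera axes: x right, y up, looking along -z (the intrinsics and any distortion apply to the point x, -y, -z); pixel columns grow to the right and rows downward; lengths in m; the calibration is good to about 2 mm. A picture is of the moment at which its call begins: read the wrist's pose just before it. There is no depth.
- ticket.hand_in(): hands the job in, once; it reports no verdict.
The state is a dict: "time_s": time; "qpos": joint angles; "joint_vel": joint speeds; "tau": joint torques, N m; "ee_pos": TCP position; "eef_rot": TCP orientation; "force": force on the tool from outside, world axes, zero at the start; "moment": the same for the moment, N m; "grip_width": finger opening in m.
Only numpy, scipy, OpenCV 4.12 (cv2) and the standard library are available. Lean on these libraries where they do the work, as an engineer would, in place of code of your own. Each camera call takes 0.05 s, during which the arm holds its last target.

## Working session

There is one attempt and no reset: what is moved stays moved. The work goes in short steps, Python scripts to look and compute and a tool call to move; the robot and the scene stay as the last step left them, time stands still between calls to the robot, and variables do not carry over. Pictures are saved under pics/ and viewed, and the job is handed in when it is done.

Besides the shell and the picture viewer there is one more tool, called after "Request:" in YAML: its name, and indented under it one key for each argument. step_arm: Moves the arm, as the interface text tells. Its arguments: {"type":"object","properties":{"motion":{"type":"array","items":{"type":"array","items":{"type":"array","items":{"type":"number"}}}},"fingers":{"type":"number"},"squeeze":{"type":"number"}},"required":["motion"]}

```bash
ls; mkdir -p pics
python3 - <<'E'
from station import get_obs,camera,ticket,ctrl
import cv2,numpy as np
o=get_obs();print(o)
for n in ["scene","top","wrist"]:
    c=camera(n);cv2.imwrite(f"pics/{n}0.png",c["pixels"][:,:,::-1]);np.set_printoptions(precision=4,suppress=True)
    print(n,{k:v for k,v in c.items() if k!="pixels"})
print(ctrl.hold_point_z)
E
```

```text
pics
{'time_s': 0.0, 'qpos': array([ 1.24839338e+00,  3.00489338e-01,  1.52158727e+00,  1.66621032e-05,
        1.32070731e+00, -6.65924809e-02]), 'joint_vel': array([ 0.00116477,  0.00069395,  0.00116137, -0.00177783,  0.00045855,
        0.00026375]), 'tau': array([-1.13074275e-03, -5.31805408e+01, -3.52740884e+01,  7.08012516e-02,
        2.43549328e-02, -8.16635634e-05]), 'ee_pos': array([0.13907585, 0.53184909, 0.20487371]), 'eef_rot': array([-1.65093566,  1.56960496, -1.90675026]), 'force': array([ 0.34506767, -0.50563697, -0.52161175]), 'moment': array([ 0.03440175,  0.03378882, -0.04297953]), 'grip_width': 0.09407784396584917}
scene {'fx': 388.01283159935457, 'fy': 388.01283159935457, 'cx': 318.39089074394826, 'cy': 203.76605260139925, 'k1': -0.056763690267089294, 'extrinsics': array([[ 0.7413,  0.6711, -0.0074, -0.3981],
       [-0.5124,  0.573 ,  0.6396,  0.1617],
       [ 0.4335, -0.4703,  0.7687, -1.5044],
       [ 0.    ,  0.    ,  0.    ,  1.    ]])}
top {'fx': 442.8663565875557, 'fy': 442.8663565875557, 'cx': 318.3484670203522, 'cy': 203.88775630355798, 'k1': 0.0005162635330789914, 'extrinsics': array([[ 0.0024, -0.9999, -0.0117,  0.0248],
       [ 0.9916,  0.0009,  0.1293, -0.5075],
       [-0.1293, -0.0119,  0.9915, -1.2872],
       [ 0.    ,  0.    ,  0.    ,  1.    ]])}
wrist {'fx': 350.91731320967926, 'fy': 350.91731320967926, 'cx': 320.9617554282225, 'cy': 197.01010898951344, 'k1': -0.054999111433241064, 'T_tool_cam': array([[ 0.0002,  0.2447, -0.9696, -0.1795],
       [ 1.    , -0.0005,  0.0001, -0.0001],
       [-0.0005, -0.9696, -0.2447, -0.0713],
       [ 0.    ,  0.    ,  0.    ,  1.    ]])}
0.0188
```

View pics/scene0.png

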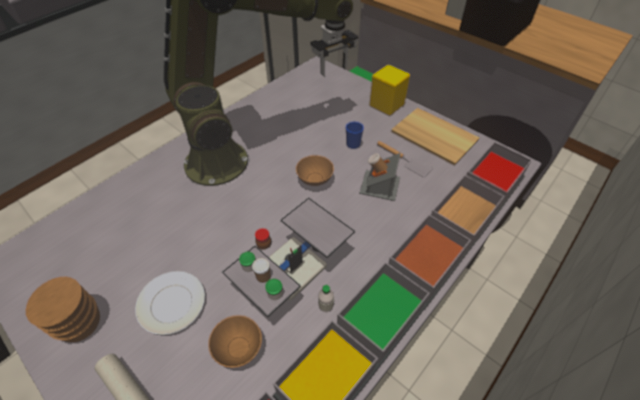

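View pics/top0.png

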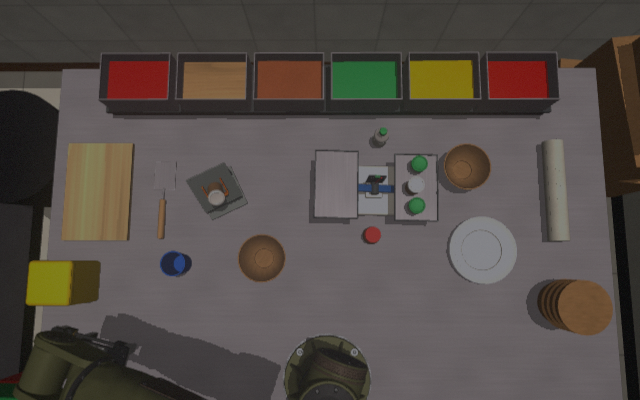

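View pics/wrist0.png

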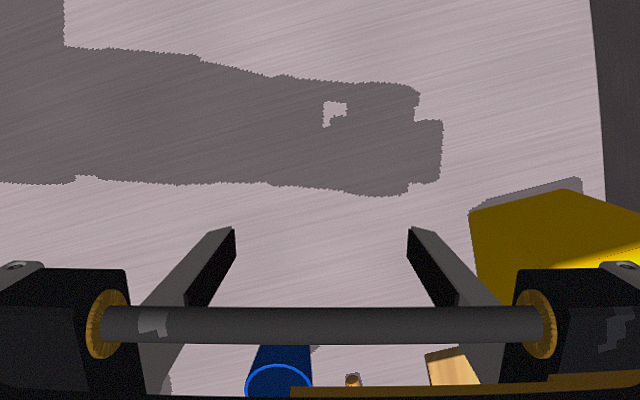

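The right pan holds small/big/small (top view, lids at about (420,163), (416,185), (416,206)). The left pan, around (336,184), is empty. The leaning pot is near (217,198). Next I'll zoom in and take coarse measurements.

```bash
cat > h.py <<'E'
import numpy as np,cv2
from scipy.spatial.transform import Rotation as Ro
from station import get_obs,camera
np.set_printoptions(precision=4,suppress=True)
F=np.diag([1,-1,-1.])
def tool():
    o=get_obs();T=np.eye(4);T[:3,:3]=Ro.from_euler('xyz',o['eef_rot']).as_matrix();T[:3,3]=o['ee_pos'];return T,o
def cam(n):
    T,o=tool();c=camera(n)
    c['W']=np.linalg.inv(T@c['T_tool_cam']) if n=='wrist' else np.array(c['extrinsics'])
    c['K']=np.array([[c['fx'],0,c['cx']],[0,c['fy'],c['cy']],[0,0,1.]]);c['D']=np.array([c['k1'],0,0,0.]);return c
def proj(c,P):
    P=np.atleast_2d(np.asarray(P,float));X=(P@c['W'][:3,:3].T+c['W'][:3,3])@F
    return cv2.projectPoints(X,np.zeros(3),np.zeros(3),c['K'],c['D'])[0][:,0]
def ray(c,uv):
    u=cv2.undistortPoints(np.atleast_2d(np.asarray(uv,float))[:,None],c['K'],c['D'])[:,0]
    d=np.c_[u,np.ones(len(u))]@F@c['W'][:3,:3]
    return -c['W'][:3,:3].T@c['W'][:3,3],d/np.linalg.norm(d,axis=1,keepdims=True)
def onz(c,uv,z):
    o,d=ray(c,uv);return o+d*((z-o[2])/d[:,2])[:,None]
def save(c,name,box=None,s=1,pts=None,lines=()):
    im=c['pixels'][:,:,::-1].copy();x0,y0,x1,y1=box or (0,0,640,400)
    im=cv2.resize(im[y0:y1,x0:x1],None,fx=s,fy=s,interpolation=cv2.INTER_CUBIC)
    f=lambda p:tuple(int(round((p[i]+.5-[x0,y0][i])*s)) for i in (0,1))
    for p in ([] if pts is None else pts): cv2.drawMarker(im,f(p),(255,0,255),0,8,1)
    for L in lines: cv2.polylines(im,[np.array([f(p) for p in L],np.int32)],False,(255,255,0),1,cv2.LINE_AA)
    cv2.imwrite('pics/'+name+'.png',im)
def circ(p,ax,r,n=40):
    ax=np.array(ax,float)/np.linalg.norm(ax);a=np.cross(ax,[0.3,1,.1]);a/=np.linalg.norm(a);b=np.cross(ax,a)
    t=np.linspace(0,2*np.pi,n);return np.array(p)+r*(np.cos(t)[:,None]*a+np.sin(t)[:,None]*b)
E
python3 - <<'E'
from h import *
T,o=tool();print(T)
c=cam('top');save(c,'t1',(300,110,460,250),5);save(c,'t2',(170,140,270,240),6)
s=cam('scene');save(s,'s1',(210,190,370,320),5);save(s,'s2',(340,130,440,210),7)
print(onz(c,[[420,163],[416,206]],.13),onz(c,[416,185],.148),onz(c,[[315.5,150.5],[358,151],[358,218],[315,218]],.117),onz(c,[[217,198]],.13))
E
```

```text
[[-0.0003  0.253   0.9675  0.1391]
 [-0.0009  0.9675 -0.253   0.5319]
 [-1.     -0.0009 -0.0001  0.205 ]
 [ 0.      0.      0.      1.    ]]
[[ 0.61   -0.2586  0.13  ]
 [ 0.4892 -0.2443  0.13  ]] [[ 0.5447 -0.242   0.148 ]] [[ 0.6492  0.033   0.117 ]
 [ 0.6477 -0.0873  0.117 ]
 [ 0.4571 -0.0856  0.117 ]
 [ 0.457   0.0338  0.117 ]] [[0.5111 0.3055 0.13  ]]
```

View pics/t1.png

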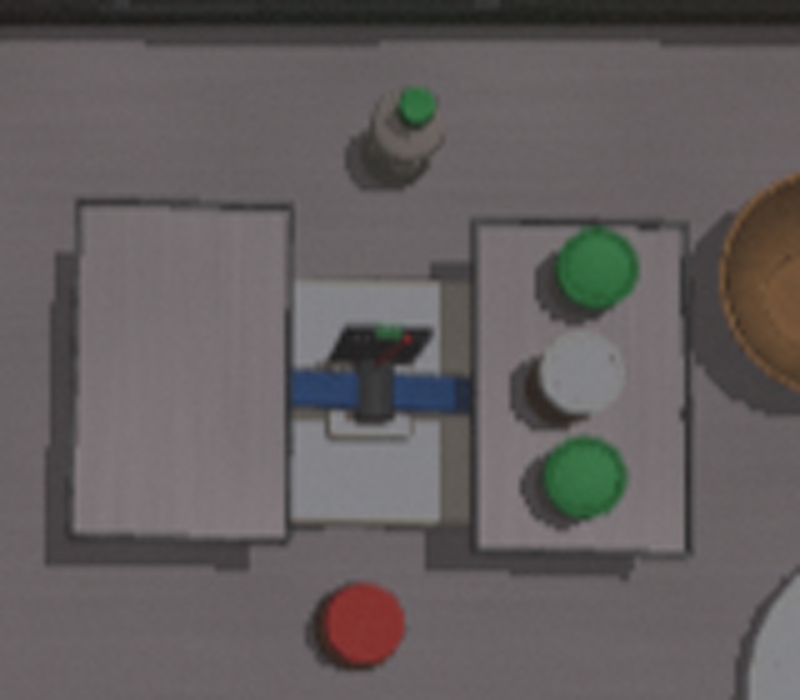

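View pics/t2.png

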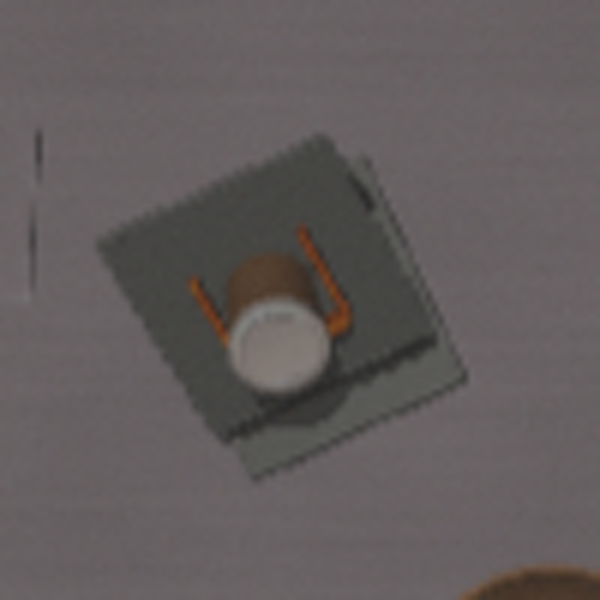

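View pics/s1.png

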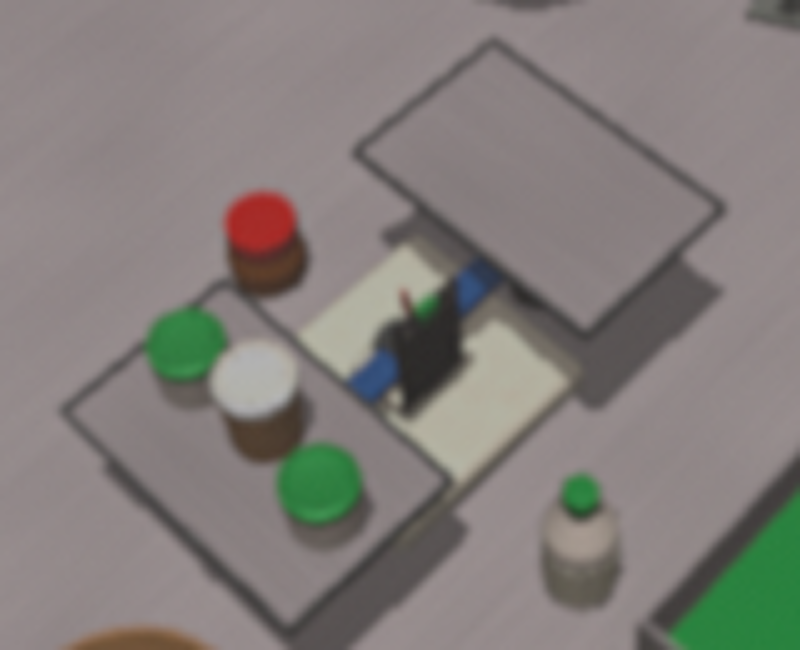

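View pics/s2.png

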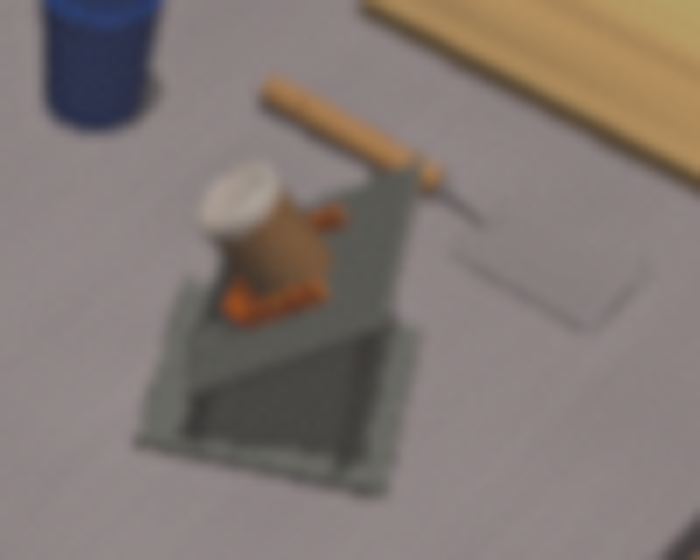

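```bash
cat > fit1.py <<'E'
from h import *
from scipy.optimize import least_squares as LS
t=cam('top');s=cam('scene')
a=lambda L:np.array(L)/5+[300,110]-.5
b=lambda L:np.array(L)/5+[210,190]-.5
sg=np.array([[1,1],[1,-1],[-1,-1],[-1,1]])
tL=a([[77,201],[293,207],[288,543],[70,536]]);tR=a([[472,219],[690,222],[691,553],[473,551]])
sL=b([[725,208],[588,338],[353,152],[495,40]]);sR=b([[450,480],[288,635],[62,408],[225,283]])
def pans(p):
    x,y,w,e=p;R=np.array([[np.cos(w),-np.sin(w)],[np.sin(w),np.cos(w)]]);o=[]
    for k,z in ((1,.1115),(-1,.0885)):
        q=sg*[.095+e,.06+e]+[0,k*.1145];o.append(np.c_[q@R.T+[x,y],np.full(4,z+.005)])
    return o
def f(p):
    L,R=pans(p);return np.r_[proj(t,L)-tL,proj(t,R)-tR,proj(s,L)-sL,proj(s,R)-sR].ravel()
r=LS(f,[.55,-.14,0,.002]);print(r.x,r.fun.reshape(-1,2))
def tri(cs,uvs):
    A=0;B=0
    for c,u in zip(cs,uvs):
        o,d=ray(c,u);M=np.eye(3)-np.outer(d[0],d[0]);A=A+M;B=B+M@o
    return np.linalg.solve(A,B)
print('lid b',tri([t,s],[[280/6+170-.5,345/6+140-.5],[240/7+340-.5,200/7+130-.5]]))
for n,u,v in (('far',(598,269),(320,482)),('big',(582,374),(254,376)),('near',(586,477),(188,343))):
    print(n,tri([t,s],[a([u])[0],b([v])[0]]))
for z in (0,.01): print('stand',onz(t,[[255/6+169.5,480/6+139.5],[467/6+169.5,378/6+139.5]],z), onz(s,[[140/7+339.5,440/7+129.5],[385/7+339.5,493/7+129.5],[415/7+339.5,325/7+129.5]],z))
E
python3 fit1.py
```

```text
[ 0.5531 -0.1399 -0.0218  0.0009] [[ 0.4683 -0.4283]
 [ 0.2587 -0.741 ]
 [ 0.3943 -0.5402]
 [ 0.1415 -0.1438]
 [ 1.062  -0.3802]
 [-0.0882 -0.1022]
 [ 0.4268  0.1246]
 [ 0.7363 -0.4675]
 [ 0.1934 -0.5983]
 [-0.2856 -0.9205]
 [ 0.1672 -0.673 ]
 [-0.1632 -0.515 ]
 [ 0.7301 -0.4849]
 [-0.0111 -0.8957]
 [-0.2392  0.1183]
 [-0.0665 -1.1397]]
lid b [0.5145 0.3088 0.1276]
far [ 0.6101 -0.2566  0.1264]
big [ 0.547  -0.2422  0.146 ]
near [ 0.493  -0.2467  0.1264]
stand [[0.4635 0.3504 0.    ]
 [0.5159 0.2436 0.    ]] [[0.5126 0.2479 0.    ]
 [0.6276 0.3027 0.    ]
 [0.5715 0.4108 0.    ]]
stand [[0.4625 0.3479 0.01  ]
 [0.5146 0.2418 0.01  ]] [[0.5175 0.2405 0.01  ]
 [0.6314 0.2947 0.01  ]
 [0.5759 0.4018 0.01  ]]
```

```bash
cat > plan.py <<'E'
from h import *
from scipy.linalg import expm,logm
def pose(p,R):
    T=np.eye(4);T[:3,:3]=R;T[:3,3]=p;return T
def down(w=0.): # jaws along y rotated by w
    x=np.array([0,0,-1.]);y=np.array([-np.sin(w),np.cos(w),0]);return np.c_[x,y,np.cross(x,y)]
def lean(w,th=.6981):
    x=np.array([np.sin(th)*np.cos(w),np.sin(th)*np.sin(w),-np.cos(th)]);y=np.array([-np.sin(w),np.cos(w),0]);return np.c_[x,y,np.cross(x,y)]
def rows(T0,T1,n):
    M=expm(np.real(logm(np.linalg.inv(T0)@T1))/n)
    d=M[:3,3]*1000;r=np.degrees(Ro.from_matrix(M[:3,:3]).as_rotvec())
    print(n,'rows mm',d.round(1),'deg',r.round(2));
    T=T0;P=[T[:3,3]]
    for i in range(n): T=T@M;P.append(T[:3,3])
    print(np.array(P)[::max(1,n//4)])
def go(T1,n): T,o=tool();print('now',T[:3,3],o['time_s'],o['force']);rows(T,T1,n)
E
python3 - <<'E'
from plan import *
w=.45;R=lean(w);seat=np.array([.549,.3256,.085]);g=seat-.018*R[:,0]
go(pose(g-.13*R[:,0],R),12)
E
```

```text
now [0.1391 0.532  0.2053] 0.35 [-0.083  -0.0151 -0.5153]
12 rows mm [  8.  -22.9  25.4] deg [-3.23 -3.19  1.18]
[[0.1391 0.532  0.2053]
 [0.2014 0.45   0.1844]
 [0.2792 0.3801 0.1747]
 [0.3683 0.3244 0.1788]
 [0.4633 0.2842 0.1984]]
```

Request:
step_arm:
  motion:
    - [[0.008, -0.0229, 0.0254, -3.23, -3.19, 1.18], [0.008, -0.0229, 0.0254, -3.23, -3.19, 1.18], [0.008, -0.0229, 0.0254, -3.23, -3.19, 1.18], [0.008, -0.0229, 0.0254, -3.23, -3.19, 1.18], [0.008, -0.0229, 0.0254, -3.23, -3.19, 1.18], [0.008, -0.0229, 0.0254, -3.23, -3.19, 1.18], [0.008, -0.0229, 0.0254, -3.23, -3.19, 1.18], [0.008, -0.0229, 0.0254, -3.23, -3.19, 1.18], [0.008, -0.0229, 0.0254, -3.23, -3.19, 1.18], [0.008, -0.0229, 0.0254, -3.23, -3.19, 1.18], [0.008, -0.0229, 0.0254, -3.23, -3.19, 1.18], [0.008, -0.0229, 0.0254, -3.23, -3.19, 1.18]]
  fingers: 0.07

```text
time_s: 1.85
ee_pos: [0.4647, 0.2833, 0.199]
eef_rot: [-0.001, 0.87, 0.451]
force: [-0.7, 0.5, -0.6]
grip_width: 0.0697
```

Request:
step_arm:
  motion:
    - [[0, 0, 0, 0, 0, 0], [0, 0, 0, 0, 0, 0]]

```text
time_s: 2.1
ee_pos: [0.4632, 0.284, 0.1984]
eef_rot: [0.003, 0.874, 0.451]
force: [-0.8, -0.5, -0.0]
grip_width: 0.0699
```

Run:
```python
from plan import *
T,o=tool();print(T,o['joint_vel'],o['qpos'])
w=.45;R=lean(w);seat=np.array([.549,.3256,.085]);a=-R[:,0]
c=cam('wrist')
save(c,'w1',None,1.25,lines=[proj(c,circ(seat+h*a,a,.023)) for h in (0,.06)])
```

```text
[[ 0.5778 -0.4341  0.6912  0.4632]
 [ 0.2799  0.9009  0.3318  0.284 ]
 [-0.7667  0.0017  0.642   0.1984]
 [ 0.      0.      0.      1.    ]] [ 0.0159 -0.0017  0.0002  0.0034 -0.0016 -0.0058] [ 0.4974 -0.0266  2.0681 -0.0756  0.4046 -1.4631]
```

View pics/w1.png

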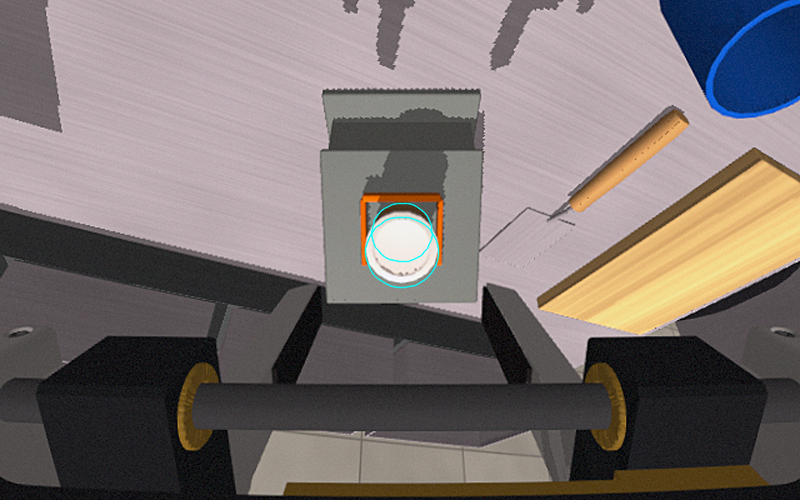

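The wrist view shows the lid centred at about (402,247), against (402,252) predicted. So the pot sits about 2–3 mm nearer the lip than the model, and the yaw and lateral fit are good. Next I move in.

Run:
```python
from plan import *
w=.45;R=lean(w);seat=np.array([.549,.3256,.085]);g=seat-.018*R[:,0]-.002*R[:,2]
go(pose(g,R),8)
```

```text
now [0.463  0.2843 0.1984] 2.15 [0.1797 0.0398 0.3137]
8 rows mm [16.3 -0.  -0.2] deg [-0.01 -0.01 -0.01]
[[0.463  0.2843 0.1984]
 [0.4816 0.2932 0.1732]
 [0.5001 0.3021 0.148 ]
 [0.5186 0.311  0.1227]
 [0.5372 0.3199 0.0975]]
```

Request:
step_arm:
  motion:
    - [[0.02, 0, -0.0002, 0, 0, 0], [0.02, 0, -0.0002, 0, 0, 0], [0.02, 0, -0.0002, 0, 0, 0], [0.02, 0, -0.0002, 0, 0, 0], [0.016, 0, -0.0002, 0, 0, 0], [0.014, 0, -0.0002, 0, 0, 0], [0.01, 0, -0.0002, 0, 0, 0], [0.008, 0, -0.0002, 0, 0, 0], [0.002, 0, 0, 0, 0, 0], [0, 0, 0, 0, 0, 0]]

```text
time_s: 3.4
ee_pos: [0.5377, 0.3198, 0.0981]
eef_rot: [0.001, 0.873, 0.451]
force: [-0.1, 0.3, 0.3]
grip_width: 0.0697
```

Run:
```python
from plan import *
w=.45;R=lean(w);seat=np.array([.549,.3256,.085]);g=seat-.018*R[:,0]-.002*R[:,2]
go(pose(g,R),1)
c=cam('wrist');save(c,'w2',None,1.25)
```

```text
now [0.5377 0.3198 0.0981] 3.4 [-0.1413  0.3401  0.2619]
1 rows mm [ 0.1  0.3 -0.7] deg [-0.02  0.   -0.05]
[[0.5377 0.3198 0.0981]
 [0.5372 0.3199 0.0975]]
```

View pics/w2.png

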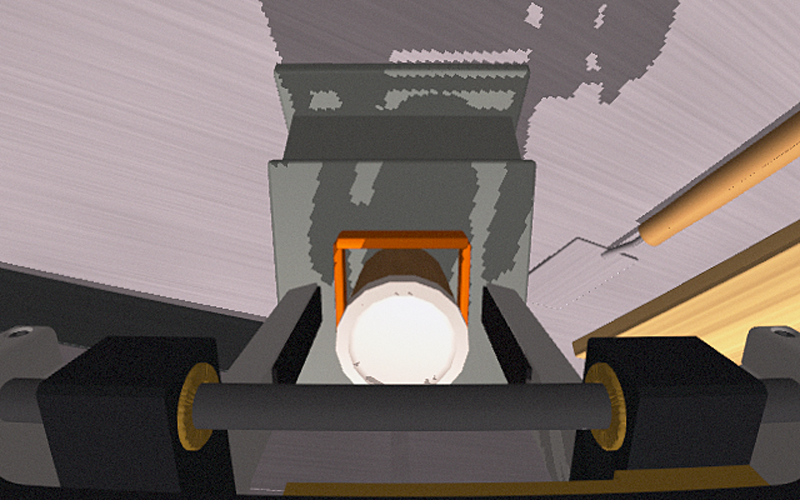

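The pot is centred between the fingers (lid at about (402,340)) and the tips are clear of the cheeks. Now I close the gripper and draw the pot out.

Request:
step_arm:
  motion:
    - [[0, 0, 0, 0, 0, 0], [0, 0, 0, 0, 0, 0], [0, 0, 0, 0, 0, 0], [0, 0, 0, 0, 0, 0], [0, 0, 0, 0, 0, 0]]
  fingers: 0.03
  squeeze: 15

```text
time_s: 4.08
ee_pos: [0.5378, 0.3199, 0.0981]
eef_rot: [0.001, 0.872, 0.451]
force: [-1.9, -0.8, 3.7]
grip_width: 0.0461
```

Request:
step_arm:
  motion:
    - [[-0.004, 0, 0, 0, 0, 0], [-0.008, 0, 0, 0, 0, 0], [-0.015, 0, 0, 0, 0, 0], [-0.02, 0, 0, 0, 0, 0], [-0.02, 0, 0, 0, 0, 0], [-0.02, 0, 0, 0, 0, 0], [-0.02, 0, 0, 0, 0, 0], [-0.015, 0, 0, 0, 0, 0]]

```text
time_s: 5.08
ee_pos: [0.4663, 0.2853, 0.1921]
eef_rot: [0.001, 0.873, 0.452]
force: [0.5, 0.9, -1.9]
grip_width: 0.0457
```

Run:
```python
from plan import *
c=cam('wrist');save(c,'w3',None,1.25)
pl=np.array([.5555,-.025,.100])
d=np.array([np.cos(-.0218),np.sin(-.0218),0])
print(pl+.045*d, pl-.045*d)
p=pl+.045*d+[0,0,.07]
go(pose(p,down(-.0218)),12)
```

```text
[ 0.6005 -0.026   0.1   ] [ 0.5105 -0.024   0.1   ]
now [0.4661 0.2853 0.1934] 5.125 [0.771  0.5073 1.8662]
12 rows mm [  3.  -28.2   4.2] deg [ 2.16  3.28 -0.79]
[[ 0.4661  0.2853  0.1934]
 [ 0.5141  0.2141  0.1928]
 [ 0.5532  0.1378  0.1875]
 [ 0.5823  0.0574  0.1792]
 [ 0.6005 -0.026   0.17  ]]
```

View pics/w3.png

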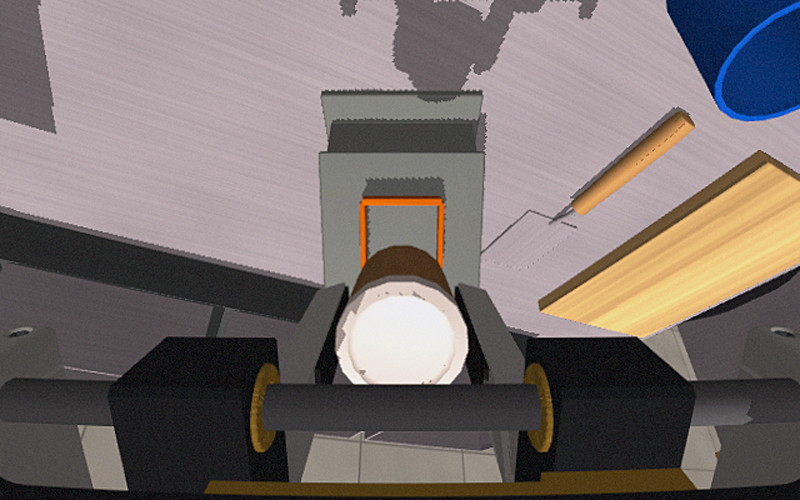

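Request:
step_arm:
  motion:
    - [[0.003, -0.0282, 0.0042, 2.16, 3.28, -0.79], [0.003, -0.0282, 0.0042, 2.16, 3.28, -0.79], [0.003, -0.0282, 0.0042, 2.16, 3.28, -0.79], [0.003, -0.0282, 0.0042, 2.16, 3.28, -0.79], [0.003, -0.0282, 0.0042, 2.16, 3.28, -0.79], [0.003, -0.0282, 0.0042, 2.16, 3.28, -0.79], [0.003, -0.0282, 0.0042, 2.16, 3.28, -0.79], [0.003, -0.0282, 0.0042, 2.16, 3.28, -0.79], [0.003, -0.0282, 0.0042, 2.16, 3.28, -0.79], [0.003, -0.0282, 0.0042, 2.16, 3.28, -0.79], [0.003, -0.0282, 0.0042, 2.16, 3.28, -0.79], [0.003, -0.0282, 0.0042, 2.16, 3.28, -0.79]]

```text
time_s: 6.62
ee_pos: [0.6014, -0.0267, 0.1669]
eef_rot: [-3.016, 1.566, -3.039]
force: [0.9, -0.3, -1.1]
grip_width: 0.0461
```

Request:
step_arm:
  motion:
    - [[0, 0, 0, 0, 0, 0], [0, 0, 0, 0, 0, 0]]

```text
time_s: 6.88
ee_pos: [0.6012, -0.0254, 0.1671]
eef_rot: [3.137, 1.569, 3.115]
force: [-1.2, 0.0, -1.8]
grip_width: 0.0457
```

Run:
```python
from plan import *
T,o=tool();print(T)
pl=np.array([.5555,-.025,.1115]);d=np.array([np.cos(-.0218),np.sin(-.0218),0])
p=pl+.045*d+[0,0,.018]
go(pose(p,down(-.0218)),5)
c=cam('wrist');z=.1165;e=np.array([d[1]*-1,d[0],0])
L=[pl+sx*.095*d+sy*.06*e+[0,0,.005] for sx,sy in((1,1),(1,-1),(-1,-1),(-1,1),(1,1))]
save(c,'w4',None,1.25,lines=[proj(c,L)]);s=cam('scene');save(s,'s4',(190,150,430,310),3.3)
```

```text
[[-0.0021  0.0211  0.9998  0.6012]
 [ 0.0001  0.9998 -0.0211 -0.0254]
 [-1.      0.     -0.0021  0.1671]
 [ 0.      0.      0.      1.    ]]
now [ 0.6012 -0.0254  0.1671] 6.875 [-1.1809  0.0247 -1.8495]
5 rows mm [ 7.5 -0.1 -0.1] deg [ 0.01 -0.02 -0.  ]
[[ 0.6012 -0.0254  0.1671]
 [ 0.601  -0.0255  0.1595]
 [ 0.6009 -0.0256  0.152 ]
 [ 0.6007 -0.0257  0.1445]
 [ 0.6006 -0.0259  0.137 ]
 [ 0.6005 -0.026   0.1295]]
```

View pics/w4.png

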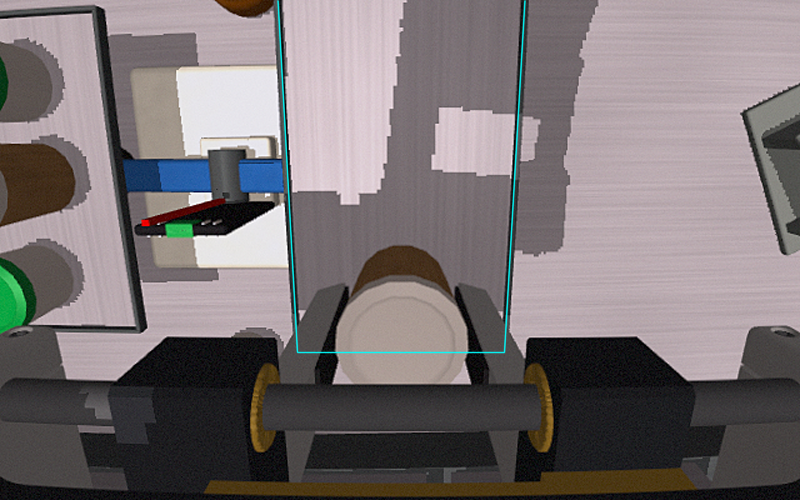

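View pics/s4.png

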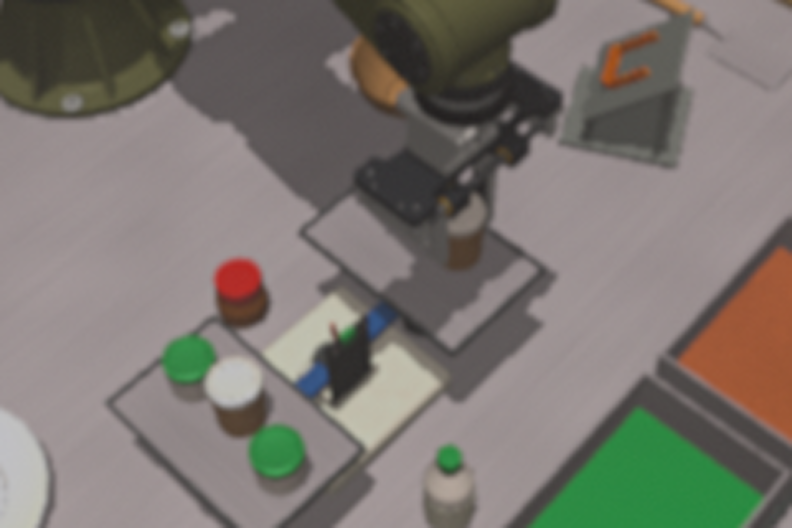

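Request:
step_arm:
  motion:
    - [[0.01, 0, 0, 0, 0, 0], [0.01, 0, 0, 0, 0, 0], [0.008, 0, 0, 0, 0, 0], [0.004, 0, 0, 0, 0, 0], [0.002, 0, 0, 0, 0, 0], [0.001, 0, 0, 0, 0, 0], [0, 0, 0, 0, 0, 0], [0, 0, 0, 0, 0, 0]]

```text
time_s: 7.98
ee_pos: [0.6014, -0.026, 0.1325]
eef_rot: [-2.891, 1.569, -2.913]
force: [0.5, -0.3, 0.0]
grip_width: 0.0461
```

Run:
```python
from plan import *
c=cam('wrist');save(c,'w5',None,1.25);T,o=tool();print(T[:3,3],o['force'],o['moment'])
```

```text
[ 0.6014 -0.026   0.1325] [-0.8694 -0.86   -0.8536] [-0.0083 -0.0194 -0.0027]
```

View pics/w5.png

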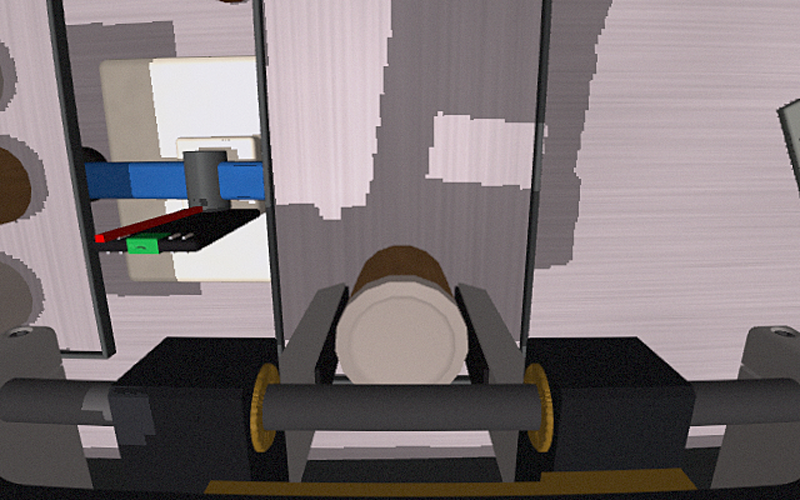

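The pot is just above the pan and laterally centred on it. Now I lower it in small steps.

Request:
step_arm:
  motion:
    - [[0.001, 0, 0, 0, 0, 0], [0.001, 0, 0, 0, 0, 0], [0, 0, 0, 0, 0, 0]]

```text
time_s: 8.4
ee_pos: [0.6013, -0.0259, 0.1302]
eef_rot: [-2.978, 1.568, -2.999]
force: [0.0, 1.0, -0.8]
grip_width: 0.0458
```

Request:
step_arm:
  motion:
    - [[0.001, 0, 0, 0, 0, 0], [0, 0, 0, 0, 0, 0]]

```text
time_s: 8.65
ee_pos: [0.6013, -0.0259, 0.1292]
eef_rot: [-2.982, 1.568, -3.004]
force: [0.6, -0.3, -1.2]
grip_width: 0.046
```

Request:
step_arm:
  motion:
    - [[0.001, 0, 0, 0, 0, 0], [0, 0, 0, 0, 0, 0]]

```text
time_s: 8.9
ee_pos: [0.6013, -0.0259, 0.1282]
eef_rot: [-2.969, 1.568, -2.99]
force: [-0.1, 0.3, -1.0]
grip_width: 0.0458
```

Run:
```python
from plan import *
c=cam('wrist');save(c,'w6',None,1.25);T,o=tool();print(T[:3,3],o['force'],o['moment'])
s=cam('scene');save(s,'s6',(190,150,430,310),3.3)
```

```text
[ 0.6013 -0.026   0.1283] [-0.635  -0.8281 -0.9749] [0.036  0.0165 0.0724]
```

View pics/s6.png

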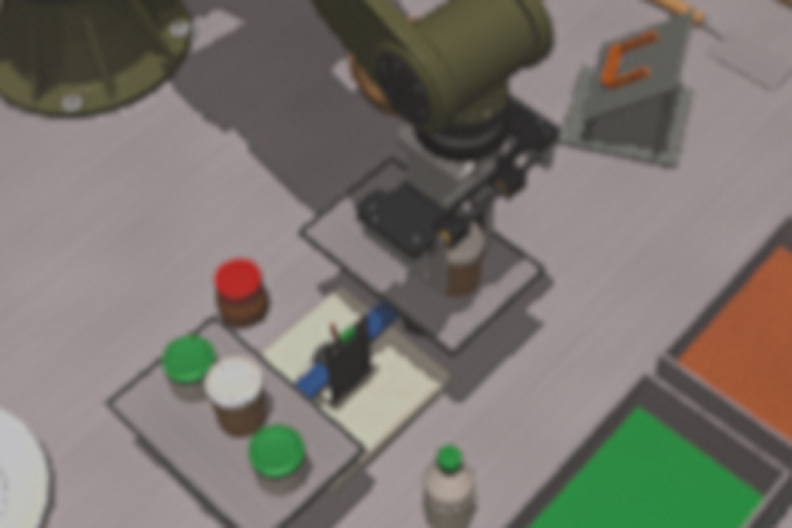

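Request:
step_arm:
  motion:
    - [[0.001, 0, 0, 0, 0, 0], [0, 0, 0, 0, 0, 0], [0, 0, 0, 0, 0, 0]]

```text
time_s: 9.38
ee_pos: [0.6015, -0.0259, 0.1275]
eef_rot: [-2.913, 1.569, -2.935]
force: [0.6, -0.5, 1.3]
grip_width: 0.0461
```

Request:
step_arm:
  motion:
    - [[0.001, 0, 0, 0, 0, 0], [0, 0, 0, 0, 0, 0], [0, 0, 0, 0, 0, 0]]

```text
time_s: 9.75
ee_pos: [0.6014, -0.0259, 0.1264]
eef_rot: [-2.988, 1.569, -3.01]
force: [0.7, 0.6, 0.2]
grip_width: 0.0459
```

Run:
```python
from plan import *
F=[]
for i in range(6):
    c=cam('wrist');T,o=tool();F.append(o['force'])
print(T[:3,3],np.mean(F,0),np.std(F,0))
a=cv2.imread('pics/w6.png')
save(c,'w7',None,1.25);s=cam('scene');save(s,'s7',(190,150,430,310),3.3)
# motion of pan rims between w6/w7 : report optical shift at right pan vs table
import cv2
b=cv2.imread('pics/w7.png')
for n,(x0,y0,x1,y1) in dict(rpan=(40,300,110,360),lrim=(250,100,290,250)).items():
    A=cv2.cvtColor(a[y0:y1,x0:x1],6).astype(np.float32);B=cv2.cvtColor(b[y0:y1,x0:x1],6).astype(np.float32)
    print(n,cv2.phaseCorrelate(A,B))
```

```text
[ 0.6014 -0.0259  0.1264] [0.5292 0.874  0.988 ] [0.5081 0.3045 0.3547]
rpan ((-1.0004517409252927, 0.2208658733506077), 0.3623659893318459)
lrim ((-0.20607102562401636, -0.010245592453898666), 1.0330205396016439)
```

View pics/w7.png

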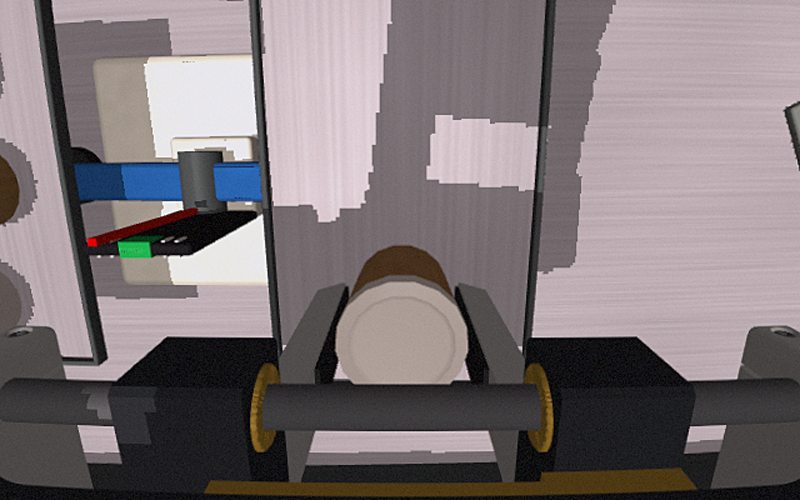

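The force went from about −1 N to +1 N and the pan edge now moves with the tool, so the pot is in contact. I'll ease up 1 mm and release slowly.

Request:
step_arm:
  motion:
    - [[-0.001, 0, 0, 0, 0, 0], [0, 0, 0, 0, 0, 0], [0, 0, 0, 0, 0, 0]]

```text
time_s: 10.48
ee_pos: [0.6013, -0.026, 0.1273]
eef_rot: [-2.912, 1.569, -2.934]
force: [0.7, 0.1, 0.7]
grip_width: 0.046
```

Request:
step_arm:
  motion:
    - [[0, 0, 0, 0, 0, 0], [0, 0, 0, 0, 0, 0], [0, 0, 0, 0, 0, 0], [0, 0, 0, 0, 0, 0]]
  fingers: 0.064

```text
time_s: 10.98
ee_pos: [0.6013, -0.0259, 0.1273]
eef_rot: [-2.957, 1.568, -2.979]
force: [-0.2, -0.0, 0.2]
grip_width: 0.0637
```

Request:
step_arm:
  motion:
    - [[-0.005, 0, 0, 0, 0, 0], [-0.01, 0, 0, 0, 0, 0], [-0.02, 0, 0, 0, 0, 0], [-0.03, 0, 0, 0, 0, 0], [-0.03, 0, 0, 0, 0, 0], [-0.02, 0, 0, 0, 0, 0]]

```text
time_s: 11.72
ee_pos: [0.6018, -0.0259, 0.2448]
eef_rot: [-1.467, 1.57, -1.488]
force: [-0.2, -0.3, -0.8]
grip_width: 0.0641
```

Run:
```python
from plan import *
c=cam('wrist');save(c,'w8',None,1.25);s=cam('scene');save(s,'s8',(190,150,430,310),3.3)
# near small ~ (.493,-.2467)
go(pose([.493,-.2467,.23],down(-.0218)),8)
go(pose([.610,-.2566,.23],down(-.0218)),8)
```

```text
now [ 0.6023 -0.0259  0.2453] 11.825 [-0.2017  0.8647 -0.6588]
8 rows mm [  1.9 -27.9 -13.1] deg [0.   0.02 0.01]
[[ 0.6023 -0.0259  0.2453]
 [ 0.575  -0.0811  0.2415]
 [ 0.5477 -0.1363  0.2376]
 [ 0.5203 -0.1915  0.2338]
 [ 0.493  -0.2467  0.23  ]]
now [ 0.6023 -0.0259  0.2453] 11.825 [-0.2017  0.8647 -0.6588]
8 rows mm [  1.9 -28.8   1.6] deg [0.   0.02 0.01]
[[ 0.6023 -0.0259  0.2453]
 [ 0.6043 -0.0836  0.2415]
 [ 0.6062 -0.1413  0.2377]
 [ 0.6081 -0.1989  0.2338]
 [ 0.61   -0.2566  0.23  ]]
```

View pics/w8.png

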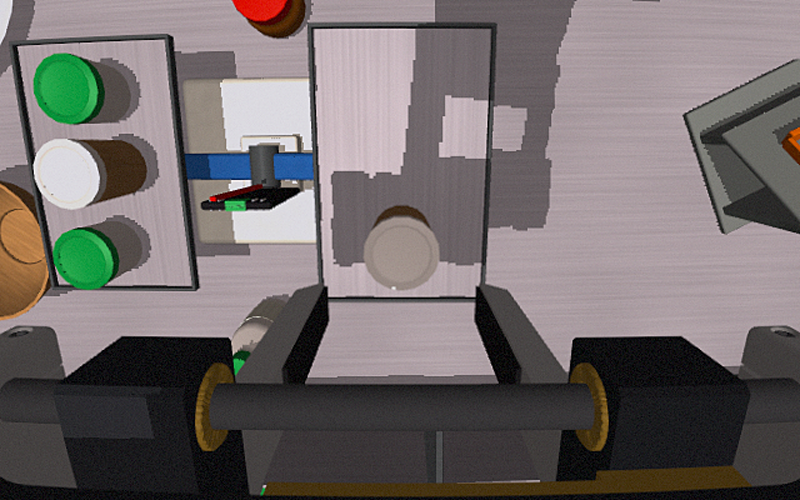

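View pics/s8.png

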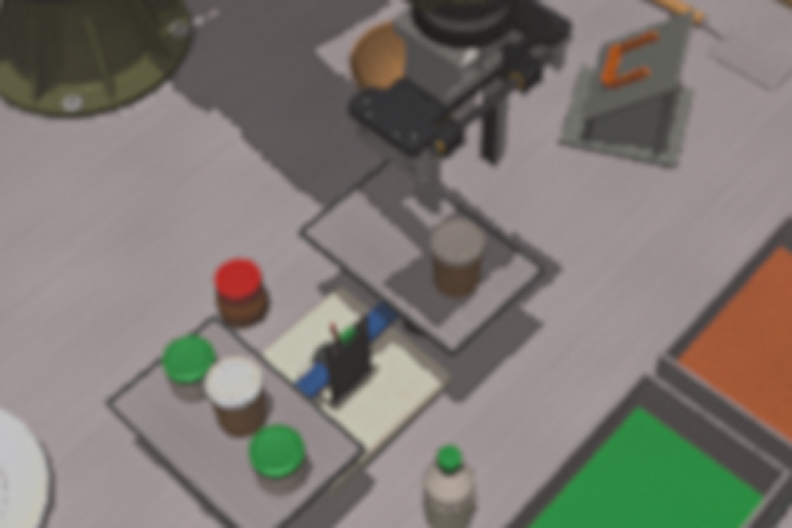

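The pot stands upright on the left pan, with its lid at (401,253) in the wrist view. Next is the near small pot, whose lid is at (69,88).

Run:
```python
from plan import *
c=cam('wrist')
print(onz(c,np.array([[69,88],[86,259]])/1.25-.5,.1305),onz(c,np.array([[71,174]])/1.25-.5,.1485),onz(c,np.array([[401,253]])/1.25-.5,.1715))
```

```text
[[ 0.4929 -0.2433  0.1305]
 [ 0.6098 -0.2535  0.1305]] [[ 0.548  -0.2385  0.1485]] [[ 0.5989 -0.0264  0.1715]]
```

Request:
step_arm:
  motion:
    - [[0, -0.0279, -0.0131, 0, 0, 0], [0, -0.0279, -0.0131, 0, 0, 0], [0, -0.0279, -0.0131, 0, 0, 0], [0, -0.0279, -0.0131, 0, 0, 0], [0, -0.0279, -0.0131, 0, 0, 0], [0, -0.0279, -0.0131, 0, 0, 0], [0, -0.0279, -0.0131, 0, 0, 0], [0, -0.0279, -0.0131, 0, 0, 0], [0, 0, 0, 0, 0, 0], [0, 0, 0, 0, 0, 0]]

```text
time_s: 13.12
ee_pos: [0.4921, -0.2462, 0.2421]
eef_rot: [3.078, 1.568, 3.056]
force: [0.0, 0.1, 0.6]
grip_width: 0.0642
```

Run:
```python
from plan import *
c=cam('wrist');T,o=tool();print(T)
save(c,'w9',None,1.25,lines=[proj(c,circ([.493,-.2467,.0885+h],[0,0,1],.023)) for h in (0,.042)])
```

```text
[[-0.0028  0.0211  0.9998  0.4922]
 [ 0.0001  0.9998 -0.0211 -0.246 ]
 [-1.      0.     -0.0028  0.2422]
 [ 0.      0.      0.      1.    ]]
```

View pics/w9.png

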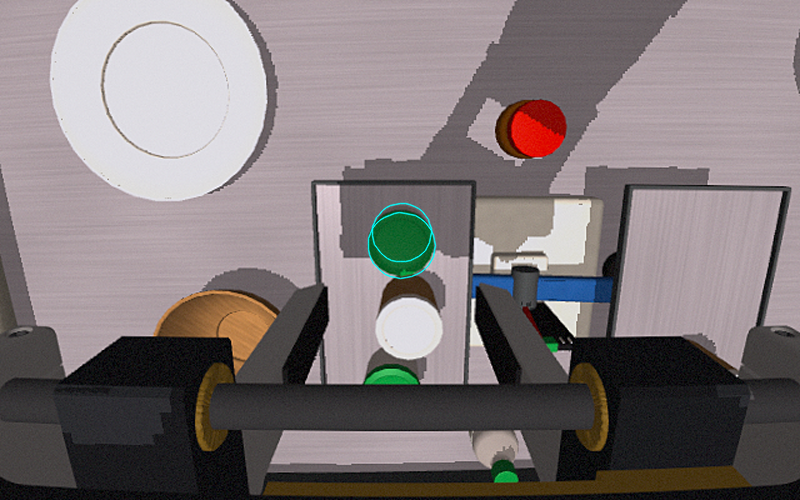

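The green lid sits on the predicted circle at about (402,243), centred between the fingers. I descend and grasp.

Request:
step_arm:
  motion:
    - [[0.02, 0, 0.001, 0, 0, 0], [0.025, 0, 0, 0, 0, 0], [0.025, 0, 0, 0, 0, 0], [0.025, 0, 0, 0, 0, 0], [0.02, 0, 0, 0, 0, 0], [0.014, 0, 0, 0, 0, 0], [0.008, 0, 0, 0, 0, 0], [0.004, 0, 0, 0, 0, 0], [0, 0, 0, 0, 0, 0]]

```text
time_s: 14.3
ee_pos: [0.4928, -0.2468, 0.1019]
eef_rot: [-2.859, 1.569, -2.881]
force: [-0.2, 0.2, 0.5]
grip_width: 0.064
```

Request:
step_arm:
  motion:
    - [[0, 0, 0, 0, 0, 0], [0, 0, 0, 0, 0, 0], [0, 0, 0, 0, 0, 0], [0, 0, 0, 0, 0, 0]]
  fingers: 0.03
  squeeze: 12

```text
time_s: 14.8
ee_pos: [0.4928, -0.2469, 0.1019]
eef_rot: [-2.812, 1.569, -2.833]
force: [-0.3, -0.4, 1.1]
grip_width: 0.0459
```

Run:
```python
from plan import *
c=cam('wrist');T,o=tool();print(T[:3,3],o['grip_width'],o['force'])
save(c,'w10',None,1.25)
```

```text
[ 0.4928 -0.2469  0.1019] 0.04596839433609089 [-0.5264 -0.6484  3.7889]
```

View pics/w10.png

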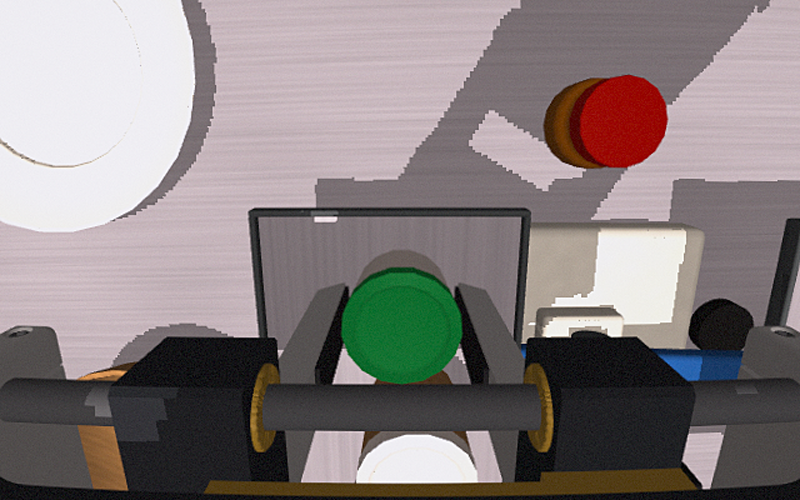

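Request:
step_arm:
  motion:
    - [[-0.004, 0, 0, 0, 0, 0], [-0.008, 0, 0, 0, 0, 0], [-0.016, 0, 0, 0, 0, 0], [-0.02, 0, 0, 0, 0, 0], [-0.02, 0, 0, 0, 0, 0], [-0.016, 0, 0, 0, 0, 0]]

```text
time_s: 15.6
ee_pos: [0.493, -0.2469, 0.1875]
eef_rot: [-2.347, 1.569, -2.369]
force: [0.2, 0.7, -0.5]
grip_width: 0.046
```

Run:
```python
from plan import *
go(pose([.5155,-.0245,.185],down(-.0218)),8)
```

```text
now [ 0.493  -0.2469  0.1875] 15.6 [ 0.1527  0.679  -0.4674]
8 rows mm [ 0.3 27.9  2.2] deg [ 0.   -0.01  0.01]
[[ 0.493  -0.2469  0.1875]
 [ 0.4987 -0.1913  0.1868]
 [ 0.5043 -0.1357  0.1862]
 [ 0.5099 -0.0801  0.1856]
 [ 0.5155 -0.0245  0.185 ]]
```

Request:
step_arm:
  motion:
    - [[0, 0.0279, 0.0022, 0, 0, 0], [0, 0.0279, 0.0022, 0, 0, 0], [0, 0.0279, 0.0022, 0, 0, 0], [0, 0.0279, 0.0022, 0, 0, 0], [0, 0.0279, 0.0022, 0, 0, 0], [0, 0.0279, 0.0022, 0, 0, 0], [0, 0.0279, 0.0022, 0, 0, 0], [0, 0.0279, 0.0022, 0, 0, 0], [0, 0, 0, 0, 0, 0], [0, 0, 0, 0, 0, 0]]

```text
time_s: 16.85
ee_pos: [0.5153, -0.0245, 0.1859]
eef_rot: [-2.87, 1.569, -2.891]
force: [0.0, 0.6, -0.9]
grip_width: 0.0457
```

Run:
```python
from plan import *
c=cam('wrist');T,o=tool();print(T[:3,3],o['grip_width'],o['force'])
save(c,'w11',None,1.25);s=cam('scene');save(s,'s11',(190,150,430,310),3.3)
```

```text
[ 0.5153 -0.0247  0.1858] 0.04607320910004191 [-0.2052  0.6549 -1.105 ]
```

View pics/w11.png

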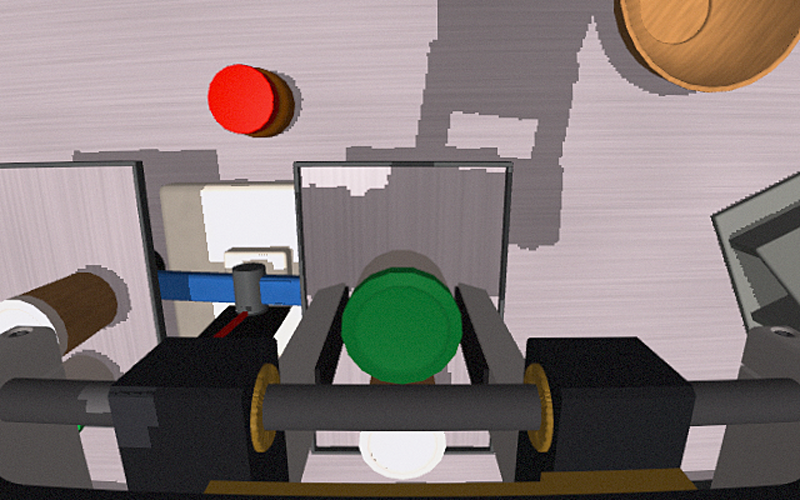

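View pics/s11.png

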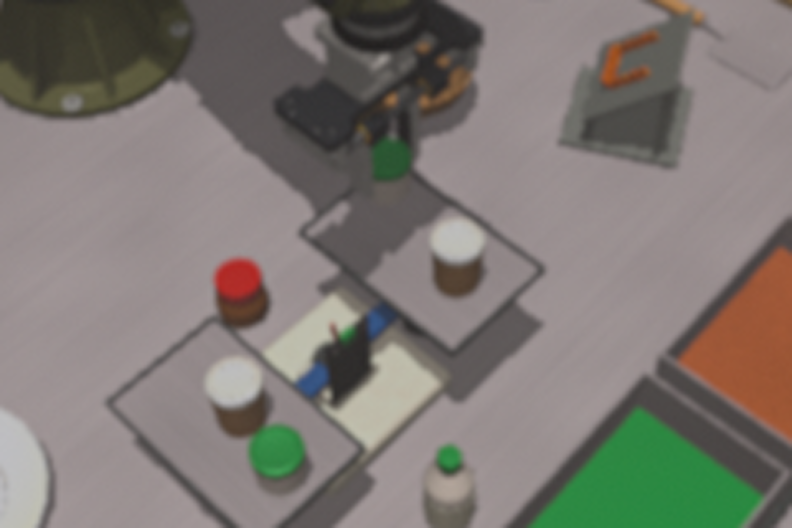

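The small pot is held above the left pan, clear of the big pot. I'll lower it to the pan and then push the pan slowly down to the level height.

Request:
step_arm:
  motion:
    - [[0.015, 0, 0, 0, 0, 0], [0.015, 0, 0, 0, 0, 0], [0.015, 0, 0, 0, 0, 0], [0.007, 0, 0, 0, 0, 0], [0.004, 0, 0, 0, 0, 0], [0.002, 0, 0, 0, 0, 0], [0.001, 0, 0, 0, 0, 0], [0.001, 0, 0, 0, 0, 0], [0.001, 0, 0, 0, 0, 0], [0.001, 0, 0, 0, 0, 0], [0.001, 0, 0, 0, 0, 0], [0.001, 0, 0, 0, 0, 0]]

```text
time_s: 18.45
ee_pos: [0.5152, -0.0241, 0.1215]
eef_rot: [-2.959, 1.569, -2.981]
force: [-0.9, -0.6, 0.5]
grip_width: 0.0458
```

Request:
step_arm:
  motion:
    - [[0.001, 0, 0, 0, 0, 0], [0.001, 0, 0, 0, 0, 0], [0.001, 0, 0, 0, 0, 0], [0.001, 0, 0, 0, 0, 0], [0.001, 0, 0, 0, 0, 0], [0.001, 0, 0, 0, 0, 0], [0, 0, 0, 0, 0, 0], [0, 0, 0, 0, 0, 0]]

```text
time_s: 19.45
ee_pos: [0.5151, -0.0241, 0.1156]
eef_rot: [-2.949, 1.569, -2.97]
force: [0.7, -0.5, 0.5]
grip_width: 0.0456
```

Run:
```python
from plan import *
F=[]
for i in range(4):
    c=cam('wrist');T,o=tool();F.append(o['force'])
print(T[:3,3],o['grip_width'],np.mean(F,0))
save(c,'w12',None,1.25);s=cam('scene');save(s,'s12',(190,150,430,310),3.3)
```

```text
[ 0.5151 -0.0241  0.1155] 0.04555065005678265 [-0.2035  0.0015  0.3323]
```

View pics/w12.png

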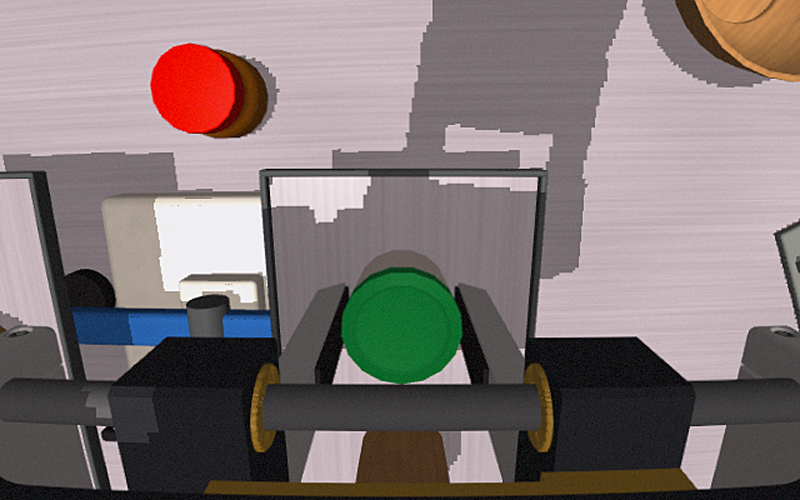

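View pics/s12.png

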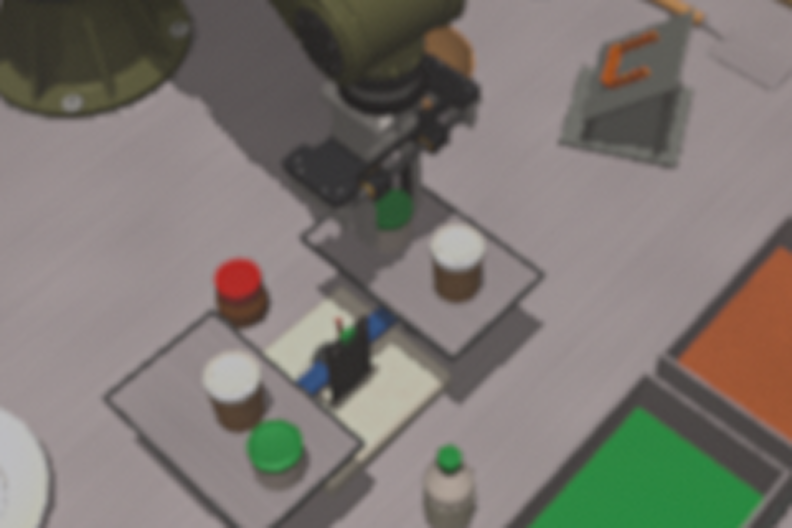

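The left pan has come down most of the way and the right pan has risen. Two more millimetres, then release.

Request:
step_arm:
  motion:
    - [[0.001, 0, 0, 0, 0, 0], [0.001, 0, 0, 0, 0, 0], [0, 0, 0, 0, 0, 0], [0, 0, 0, 0, 0, 0]]

```text
time_s: 20.2
ee_pos: [0.5151, -0.0241, 0.1135]
eef_rot: [-2.955, 1.569, -2.977]
force: [0.2, 0.7, 0.1]
grip_width: 0.0457
```

Request:
step_arm:
  motion:
    - [[0, 0, 0, 0, 0, 0], [0, 0, 0, 0, 0, 0], [0, 0, 0, 0, 0, 0], [0, 0, 0, 0, 0, 0], [0, 0, 0, 0, 0, 0], [0, 0, 0, 0, 0, 0]]
  fingers: 0.064

```text
time_s: 20.95
ee_pos: [0.5151, -0.0241, 0.1135]
eef_rot: [-2.966, 1.569, -2.988]
force: [0.7, 0.5, 1.2]
grip_width: 0.0638
```

Request:
step_arm:
  motion:
    - [[-0.005, 0, 0, 0, 0, 0], [-0.01, 0, 0, 0, 0, 0], [-0.02, 0, 0, 0, 0, 0], [-0.03, 0, 0, 0, 0, 0], [-0.03, 0, 0, 0, 0, 0], [-0.03, 0, 0, 0, 0, 0], [-0.03, 0, -0.03, 0, 0, 0], [-0.02, 0, -0.04, 0, 0, 0], [0, 0, -0.02, 0, 0, 0], [0, 0, 0, 0, 0, 0]]

```text
time_s: 22.2
ee_pos: [0.4251, -0.022, 0.2899]
eef_rot: [-1.632, 1.57, -1.654]
force: [0.4, -0.2, -0.5]
grip_width: 0.0636
```

Run:
```python
from plan import *
c=cam('wrist');T,o=tool();print(T[:3,3],o['grip_width'],o['force'])
def P(zl,zr):
    w=-.0218;d=np.array([np.cos(w),np.sin(w),0]);e=np.array([-d[1],d[0],0]);o=np.array([.5531,-.1399,0]);out=[]
    for k,z in((1,zl),(-1,zr)):
        out.append([o+k*.115*e+sx*.096*d+sy*.061*e+[0,0,z+.005] for sx,sy in((1,1),(1,-1),(-1,-1),(-1,1),(1,1))])
    return out
save(c,'w13',None,1.25,lines=[proj(c,L) for L in P(.1,.1)]);s=cam('scene');save(s,'s13',(190,150,430,310),3.3,lines=[proj(s,L) for L in P(.1,.1)])
t=cam('top');save(t,'t13',(300,110,460,250),5,lines=[proj(t,L) for L in P(.1,.1)])
```

```text
[ 0.4257 -0.0221  0.2895] 0.06405136896312497 [ 0.0227 -1.6351  0.3288]
```

View pics/w13.png

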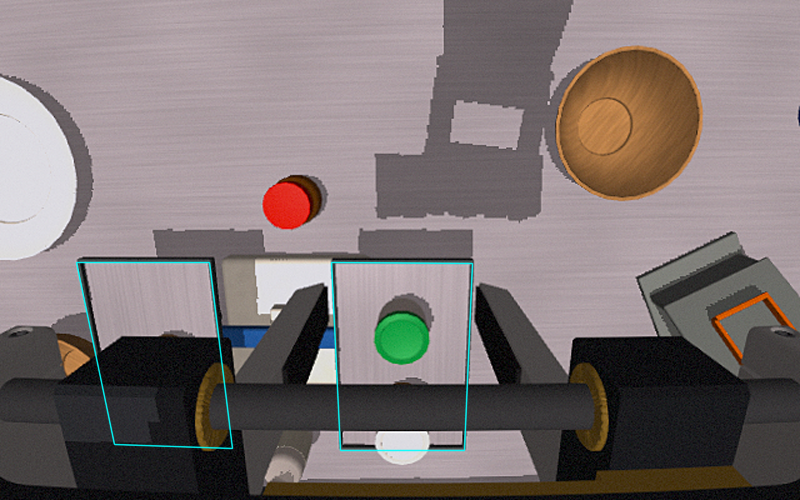

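View pics/s13.png

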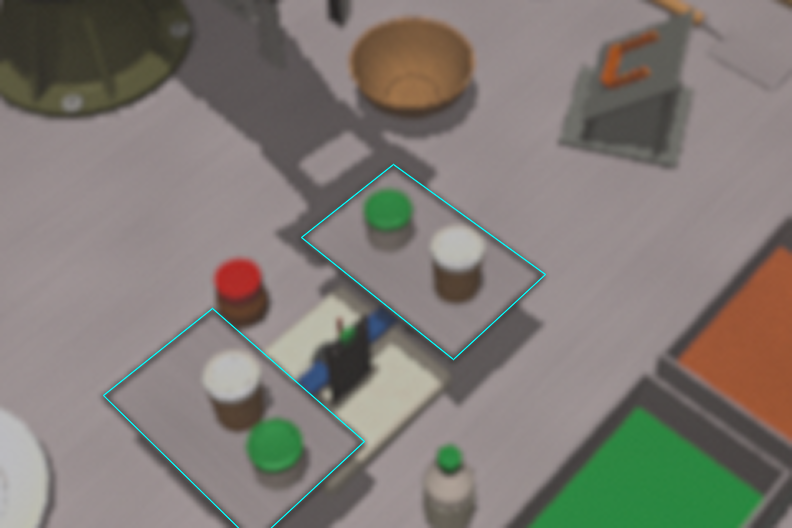

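View pics/t13.png

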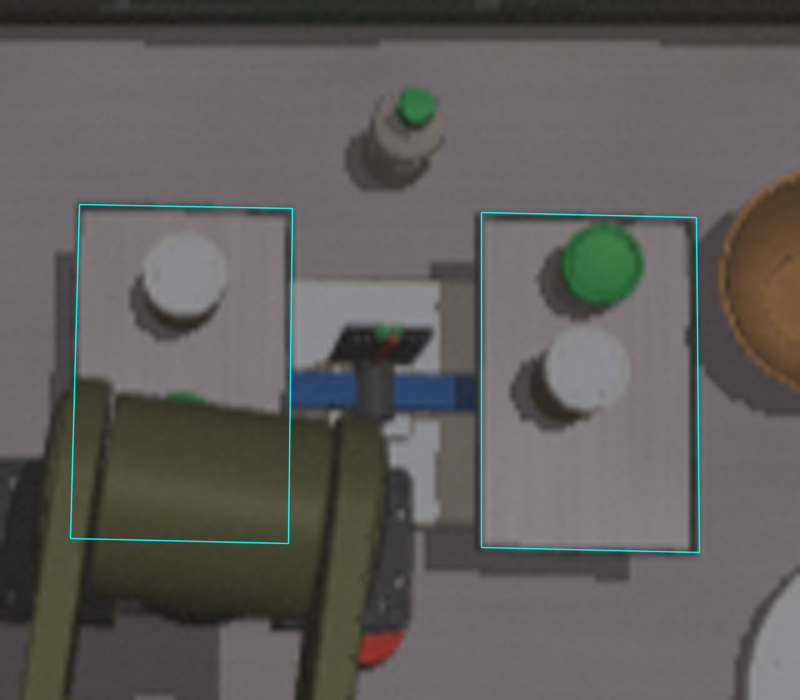

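Both pans match the level overlay. To confirm, I'll look at the dial pointer from above.

Request:
step_arm:
  motion:
    - [[0, -0.0165, 0.025, 0, 0, 0], [0, -0.0165, 0.025, 0, 0, 0], [0, -0.0165, 0.025, 0, 0, 0], [0, -0.0165, 0.025, 0, 0, 0], [0, -0.0165, 0.025, 0, 0, 0], [0, -0.0165, 0.025, 0, 0, 0], [0, -0.0165, 0.025, 0, 0, 0], [0, 0, 0, 0, 0, 0], [0, 0, 0, 0, 0, 0]]

```text
time_s: 23.48
ee_pos: [0.5979, -0.141, 0.2878]
eef_rot: [-3.126, 1.568, 3.136]
force: [0.3, -0.1, -1.1]
grip_width: 0.0637
```

```bash
cat > v.py <<'E'
from plan import *
import sys
k=sys.argv[1]
def P(zl,zr):
    w=-.0218;d=np.array([np.cos(w),np.sin(w),0]);e=np.array([-d[1],d[0],0]);o=np.array([.5531,-.1399,0]);out=[]
    for q,z in((1,zl),(-1,zr)):
        out.append([o+q*.115*e+sx*.096*d+sy*.061*e+[0,0,z+.005] for sx,sy in((1,1),(1,-1),(-1,-1),(-1,1),(1,1))])
    return out
c=cam('wrist');T,o=tool();print(T[:3,3],o['time_s'])
save(c,'wa'+k,None,1.25,lines=[proj(c,L) for L in P(.1,.1)]);save(c,'wb'+k,(250,100,390,220),5)
E
python3 v.py 14
```

```text
[ 0.5978 -0.1409  0.2882] 23.525
```

View pics/wa14.png

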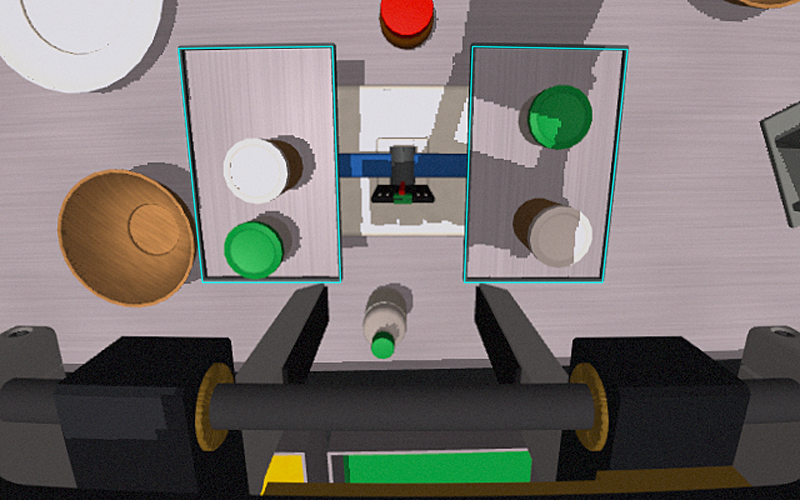

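View pics/wb14.png

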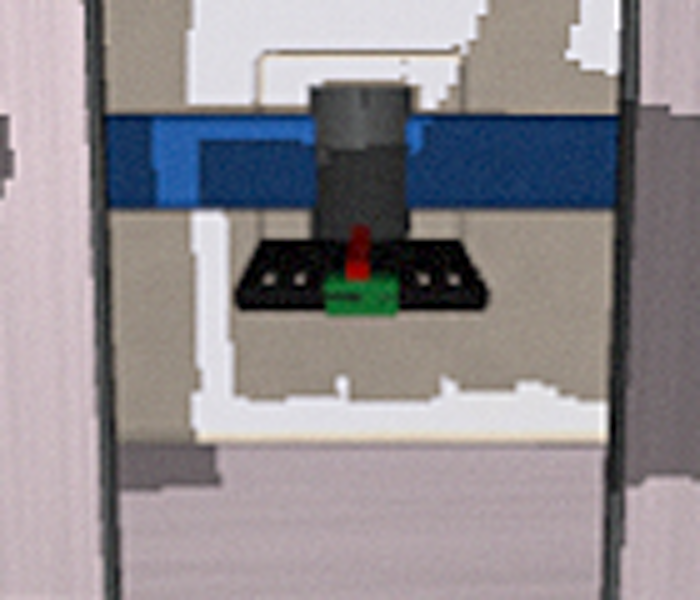

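The pointer (red, about (357,255)) sits inside the green zone (325–398), and the pans match the level overlay. I'll wait briefly to confirm it is settled, then hand in.

Request:
step_arm:
  motion:
    - [[0, 0, 0, 0, 0, 0], [0, 0, 0, 0, 0, 0], [0, 0, 0, 0, 0, 0], [0, 0, 0, 0, 0, 0], [0, 0, 0, 0, 0, 0], [0, 0, 0, 0, 0, 0]]

```text
time_s: 24.28
ee_pos: [0.598, -0.1413, 0.2884]
eef_rot: [-2.952, 1.569, -2.974]
force: [0.7, 0.4, -0.1]
grip_width: 0.0643
```

```bash
python3 v.py 15
python3 - <<'E'
import cv2
d=cv2.absdiff(cv2.imread('pics/wa14.png'),cv2.imread('pics/wa15.png'));print(d.mean(),(d.max(2)>60).sum())
from station import ticket
print(ticket.hand_in())
E
```

```text
[ 0.598  -0.1414  0.2884] 24.325
4.714359166666667 3660
the job is handed in; nothing more can be done
None
```

View pics/wb15.png

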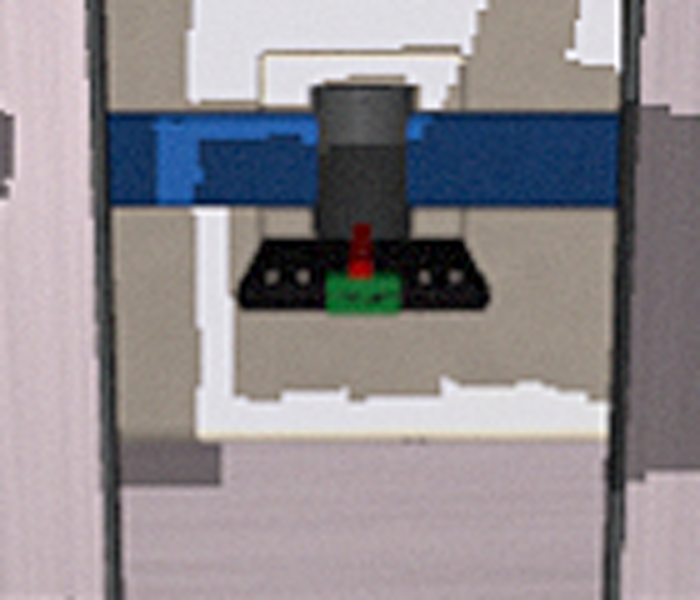

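The balance is level, with one large and one small pot on each pan, and I handed the job in at about 24 s. I drew the leaning large pot out of the stand along its axis and set it upright on the left pan. I then moved the nearer small pot across from the right pan, pressing the left pan slowly to the level height before letting go.

**Last checks:**
- **Level:** the dial pointer was in the middle of the green zone in two pictures 0.8 s apart, and both pans lined up with the level outline.
- **Pots and other things:** all four pots stood upright on the pans. The other objects I could see looked unmoved, and the arm was clear of everything.
- **Disagreements:** a pixel comparison of the two last pictures did show differences, though I handed in before looking at it closely. It fits the camera having moved about half a millimetre plus image noise. In the top view the right pan's edge sat about 1 pixel off the level outline. That is within the error of my first fit, and the wrist view and dial showed no tilt.

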